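# Find the tired spring of the inlay press

## Robot

A 6-joint arm with a two-finger parallel gripper is mounted at the origin on the work surface. World frame = base frame: x ahead of the robot, y to its left, z up, the work surface at z = 0. Lengths are in m, angles in degrees, forces in N, time in s.
With the tool pointing down it reaches from about 0.4 to 0.825 m from the base axis. Payload 7 kg.
Tool frame: the origin (TCP) lies midway between the tips of the shut fingers; the grasp point (between the pads) lies 19 mm behind it; z points along the fingers, y is the direction in which the jaws open and shut (so a half turn about z gives the same grasp; the last joint's range is limited). The gripper opens to 88 mm and grips with 3 to 60 N. Pads are 19 mm wide; open, the fingers measure 130 mm over their backs; the gripper's body (78 mm by 193 mm) begins 47 mm behind the grasp point.
Start: joints at [88.642, 20.546, 0.682, 0, -70.136, -16.507], TCP at [0.207, 0.642, 0.227] pointing down, gripper open.
Joint ranges: [-176.03, 176.03], [-82.01, 121.73], [-58.28, 71.71], [-173.87, 95.51], [-174.79, -0.11], [-173.66, 173.66]. Speed limits (degrees/s): [136.94, 136.94, 172.46, 180, 180, 180].

## Interface

Orientations are given as [roll, pitch, yaw] about the fixed x, y, z axes, in that order (R = Rz(yaw) Ry(pitch) Rx(roll)).
In Python, from plant import ctrl, snapshot gives the robot as it stands.
- The arm moves only by the shell command python3 -m pendant 'ROWS'. ROWS is JSON, a list of rows, each a list of 7 numbers: the shift along the tool's x, y, z in m, then the turn, a rotation vector about the tool's x, y, z in rad, then the opening, from -1 (shut) to 1 (fully open), so that 0 is half open. In form: [[x, y, z, ax, ay, az, jaw], ...]. A call has 1 to 12 rows; each row is the pose to reach, as a shift and turn from the pose commanded when the call began, along the tool's axes at that moment; what a row does not reach only later rows make up. A row lasts 1/8 s, in which the tool goes at most 62.5 mm and 10.7 degrees, less where a joint would pass 70% of its speed; a pose out of reach is approached as far as the arm can. A call with a gripper value outside its range is refused whole. The fingers move at their own pace and stop on an object; the grip force is fixed at half the most. Time passes only in rows, so rows that repeat a pose let the fingers close. It gives the time, the measured TCP pose, the force and the opening at its end, in the units of the state.
- ctrl.get_obs(): the state, without advancing time (a new reading comes with each control period).
- snapshot(name): name is "scene" or "top" or "wrist"; returns a dict with "image" (400x640x3 uint8, blue, green, red), "mtx" (3x3 intrinsics, pixels), "k1" (the pictures are not rectified: a ray, as slopes to the right and down, at radius r is drawn at 1 + k1 r^2 times it, then the intrinsics apply), "eye" and "attitude" of the camera in the world; the wrist camera has in their place "tool_from_camera" (4x4, takes a point from camera to tool coordinates, whose origin is the TCP and whose axes are the flange's). Camera axes: x right, y up, looking along -z (the intrinsics and any distortion apply to the point x, -y, -z); pixel columns grow to the right and rows downward; lengths in m; the calibration is good to about 2 mm. A picture is of the moment at which its call begins: read the wrist's pose just before it. There is no depth.
- ctrl.close_job(): hands the job in, once; it reports no verdict.
The state is a dict: "clock": time; "joint_pos": joint angles; "qvel": joint speeds; "tau": joint torques, N m; "tool_pos": TCP position; "orientation": TCP orientation; "force": force on the tool from outside, world axes, zero at the start; "moment": the same for the moment, N m; "opening": finger opening in m.
Only numpy, scipy, OpenCV 4.12 (cv2) and the standard library are available. Lean on these libraries where they do the work, as an engineer would, in place of code of your own. Each camera call takes 0.05 s, during which the arm holds its last target.

## Task

One of the three cork-faced pads on the sprung bed of the inlay press has a tired spring. Going along the row from the robot's left to its right, press each pad down about a centimetre with the fingertips and let it come up again, then push the horn tag of the softest pad (the tag on the robot's side of that pad) all the way down to mark it for a new spring. Leave the other two tags up, and pick up, shift or knock nothing else that lies about.

Things in the scene. Friction and masses are not known exactly. Their poses are not given: they have to be found in the camera images.
- bed: sprung bed of an inlay press: dark board 170 (x) by 390 (y) by 26 mm, screwed down; origin under its centre, on the bench top. Along y, at +100, 0, -100 mm (+y: robot's left), stand three alike stations, each a pad at x = +30 mm and its own tag at x = -33 mm, on the robot's side. At both ends (x 30, y +/-176 mm) a steel stud 10 mm thick, 88 mm high. Yaw within 0.3 rad of square to the robot.
- left_pad (a point): fixed point on the bed: the centre of the left pad's top face when that pad is up (the robot's left and right). The pad is a round cork-faced wooden disc 48 mm across, 18 mm thick, on a coil spring, its level top 78 mm above the bench; it goes straight down when pressed and springs back. The three look alike: which is softest can only be felt
- left_tag (a point): fixed point on the bed: the centre of the flat top of the left pad's tag when fully up, 72 mm above the bench (tags start up to 2 mm lower; fully down the top is 56 mm above the bench). A T-shaped piece of dark horn in a low brass guide, its head 14 mm (bed x) by 34 mm (bed y) and 7 mm thick; it slides straight down
- middle_pad (a point): fixed point on the bed: the centre of the middle pad's top face when that pad is up (the robot's left and right). The pad is a round cork-faced wooden disc 48 mm across, 18 mm thick, on a coil spring, its level top 78 mm above the bench; it goes straight down when pressed and springs back. The three look alike: which is softest can only be felt
- middle_tag (a point): fixed point on the bed: the centre of the flat top of the middle pad's tag when fully up, 72 mm above the bench (tags start up to 2 mm lower; fully down the top is 56 mm above the bench). A T-shaped piece of dark horn in a low brass guide, its head 14 mm (bed x) by 34 mm (bed y) and 7 mm thick; it slides straight down
- right_pad (a point): fixed point on the bed: the centre of the right pad's top face when that pad is up (the robot's left and right). The pad is a round cork-faced wooden disc 48 mm across, 18 mm thick, on a coil spring, its level top 78 mm above the bench; it goes straight down when pressed and springs back. The three look alike: which is softest can only be felt
- right_tag (a point): fixed point on the bed: the centre of the flat top of the right pad's tag when fully up, 72 mm above the bench (tags start up to 2 mm lower; fully down the top is 56 mm above the bench). A T-shaped piece of dark horn in a low brass guide, its head 14 mm (bed x) by 34 mm (bed y) and 7 mm thick; it slides straight down
- pad_a (a joint): how far down pad a is, m: 0 up, 0.014 at its stop. The letter does not tell its place in the row, which is drawn anew each time. All pads begin to give at about 1 N; pressed in 10 mm the softest resists with about 5 N, the two others with 9 to 11 N
- tag_a (a joint): how far down tag a (of pad a) is, m: 0 up, 0.016 fully down with its head resting on the guide; it slides stiffly (about 3 N) and stays where it is left
- pad_b (a joint): how far down pad b is, m: 0 up, 0.014 at its stop. The letter does not tell its place in the row, which is drawn anew each time. All pads begin to give at about 1 N; pressed in 10 mm the softest resists with about 5 N, the two others with 9 to 11 N
- tag_b (a joint): how far down tag b (of pad b) is, m: 0 up, 0.016 fully down with its head resting on the guide; it slides stiffly (about 3 N) and stays where it is left
- pad_c (a joint): how far down pad c is, m: 0 up, 0.014 at its stop. The letter does not tell its place in the row, which is drawn anew each time. All pads begin to give at about 1 N; pressed in 10 mm the softest resists with about 5 N, the two others with 9 to 11 N
- tag_c (a joint): how far down tag c (of pad c) is, m: 0 up, 0.016 fully down with its head resting on the guide; it slides stiffly (about 3 N) and stays where it is left
- lacquer_box: bystander, loose: cobalt lacquer box 104 x 144 mm, 64 mm high, on the bench to the left of the bed; origin at the centre of its underside
- caliper: bystander, loose: brass spring caliper lying flat, about 155 mm long, 80 mm wide, up to 12 mm high, behind the bed; origin near its middle, underneath
- pumice: bystander, loose: grey pumice block 60 x 90 mm, 42 mm high, on the robot's side of the bed; origin at the centre of its underside
- flatweight: bystander, loose: round iron flatweight 96 mm across with a knob, 66 mm high, behind the bed; origin at the centre of its underside
- spare_spring: bystander, loose: a new coil spring, 32 mm across and 30 mm high, standing on the board between the left and the middle station; origin at the centre of its underside
- wing_nut: bystander, loose: brass wing nut, 48 mm over its wings and 20 mm high, lying on the board between the middle and the right station; origin at the centre of its underside
- scraper: bystander, loose: flat horn scraper 138 x 42 mm, 4 mm thick, lying on the robot's side of the bed; origin at its middle, underneath
- shell_dish: bystander, loose: white dish 84 mm across, 26 mm high, with shell chips, on the bench to the right of the bed; origin at the centre of its underside

How it is judged (in metres and radians):
On the way, in this order (a step that is already met when the one before it is completed fails the run):
1. the left pad is pressed down more than 5 mm, the other two being up (y of the grasp point in the frame of bed above 0.05 m and ((value of joint pad_a above 0.005 m and value of joint each of pad_b, pad_c below 0.003 m) or (value of joint pad_b above 0.005 m and value of joint each of pad_a, pad_c below 0.003 m) or (value of joint pad_c above 0.005 m and value of joint each of pad_a, pad_b below 0.003 m))), for 0.1 s.
2. the middle pad is pressed down more than 5 mm, the other two being up (y of the grasp point in the frame of bed between -0.05 and 0.05 m and ((value of joint pad_a above 0.005 m and value of joint each of pad_b, pad_c below 0.003 m) or (value of joint pad_b above 0.005 m and value of joint each of pad_a, pad_c below 0.003 m) or (value of joint pad_c above 0.005 m and value of joint each of pad_a, pad_b below 0.003 m))), for 0.1 s.
3. the right pad is pressed down more than 5 mm, the other two being up (y of the grasp point in the frame of bed below -0.05 m and ((value of joint pad_a above 0.005 m and value of joint each of pad_b, pad_c below 0.003 m) or (value of joint pad_b above 0.005 m and value of joint each of pad_a, pad_c below 0.003 m) or (value of joint pad_c above 0.005 m and value of joint each of pad_a, pad_b below 0.003 m))), for 0.1 s.
4. the softest pad's tag is pushed fully down (value of joint tag_b above 0.0135 m), for 0.1 s.
At the end, for the whole second after the job is handed in: The softest pad's tag is fully down (within 2.5 mm of its stop), the other two tags are up (within 4 mm), all three pads have sprung back up (within 2 mm), and each loose thing is within 20 mm of where it stood (value of joint tag_b above 0.0135 m and value of joint each of tag_a, tag_c below 0.004 m and value of joint each of pad_a, pad_b, pad_c below 0.002 m and distance of each of lacquer_box, caliper, pumice, flatweight, spare_spring, wing_nut, scraper, shell_dish from where it was at the start of the episode below 0.02 m); the robot touches nothing.
It fails at once if the tag of a pad that is not the softest is pushed down more than 5 mm (value of joint any of tag_a, tag_c above 0.005 m).
It fails at once if a loose thing is lifted, carried or knocked more than 20 mm (distance of any of lacquer_box, caliper, pumice, flatweight, spare_spring, wing_nut, scraper, shell_dish from where it was at the start of the episode above 0.02 m).
It also fails if it takes over 48 s, if anything falls off the work surface, if the arm or the gripper's body presses on something with over 40 N, if the wrist force passes 120 N, or if a joint passes its speed limit or range.

## Working session

There is one attempt and no reset: what is moved stays moved. The work goes in short steps, Python scripts to look and compute and a shell command to move; the robot and the scene stay as the last step left them, time stands still between calls to the robot, and variables do not carry over. Pictures are saved under pics/ and viewed, and the job is handed in when it is done.

```bash
ls; mkdir -p pics
python3 - <<'E'
from plant import ctrl, snapshot
import cv2
print(ctrl.get_obs())
for n in ("scene","top"):
    s=snapshot(n); cv2.imwrite(f"pics/{n}0.png",s["image"])
    print(n,s["mtx"],s["k1"],s["eye"],s["attitude"])
E
```

```text
pics
{'clock': 0.0, 'joint_pos': array([ 8.86432999e+01,  2.05925964e+01,  6.31630190e-01, -2.06732326e-02,
       -7.01347641e+01, -1.65071172e+01]), 'qvel': array([ 0.03785417,  0.08924596,  0.05881017, -0.07930342,  0.01832693,
        0.09341903]), 'tau': array([-3.94483031e-04, -5.82716274e+01,  2.93054366e+01,  6.99729323e+00,
        7.06183855e-03, -1.61405947e-04]), 'tool_pos': array([0.20692942, 0.6419699 , 0.22559155]), 'orientation': array([ 1.79902693e+02, -8.57015763e-03, -1.78708513e+01]), 'force': array([ 0.37860413,  0.08107998, -0.37028065]), 'moment': array([-0.01403497, -0.02644552,  0.00626544]), 'opening': 0.08744033387252467}
scene [[381.85081195   0.         319.4120774 ]
 [  0.         381.85081195 202.40996228]
 [  0.           0.           1.        ]] -0.04509405949313697 [ 1.20941999 -0.12950581  0.72847206] [45.03342548  1.15755543 73.27059327]
top [[398.35690053   0.         321.16602691]
 [  0.         398.35690053 207.02519558]
 [  0.           0.           1.        ]] -0.060983889271585455 [0.49449993 0.06746459 1.27436691] [  3.22472387  -1.1394805  -89.2446448 ]
```

View pics/top0.png

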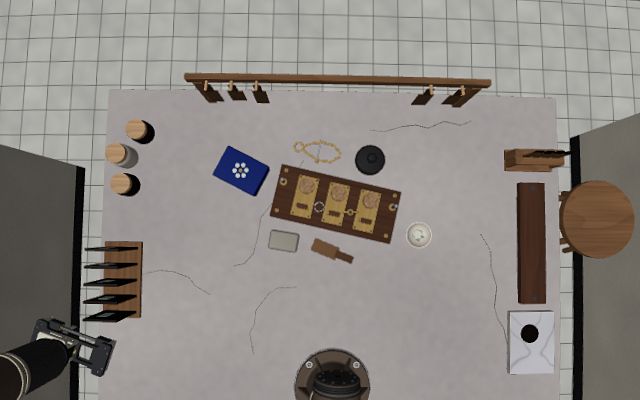

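View pics/scene0.png

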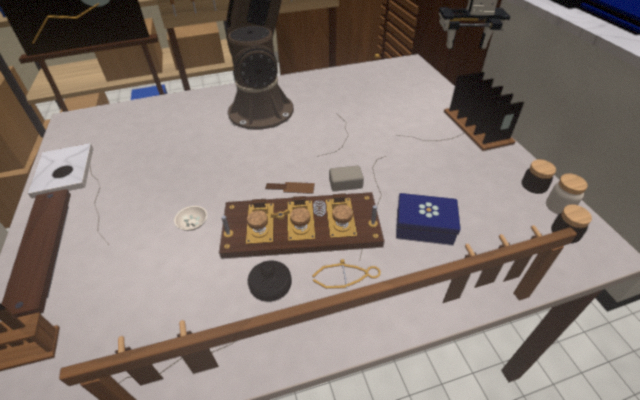

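The top view shows the bed at about (336,203), with pads near (308,185), (340,192), (371,199). The box is to its left and the dish to its right. I'll zoom in to measure.

```bash
cat > h.py <<'E'
import numpy as np, cv2
from scipy.spatial.transform import Rotation as R
def ray(mtx,k1,Rm,px):
    px=np.atleast_2d(np.float64(px)).reshape(-1,1,2)
    n=cv2.undistortPoints(px,mtx,np.array([k1,0,0,0.]),None,None,None,(cv2.TERM_CRITERIA_EPS|cv2.TERM_CRITERIA_COUNT,50,1e-12)).reshape(-1,2)
    d=np.c_[n[:,0],-n[:,1],-np.ones(len(n))]
    return d@Rm.T
def onplane(eye,d,z): return eye+d*((z-eye[2])/d[:,2])[:,None]
def cam(s,obs=None):
    if "eye" in s: return np.array(s["eye"]),R.from_euler('xyz',s["attitude"],degrees=True).as_matrix()
    T=np.array(s["tool_from_camera"]); Rt=R.from_euler('xyz',obs["orientation"],degrees=True).as_matrix()
    return obs["tool_pos"]+Rt@T[:3,3], Rt@T[:3,:3]
def project(s,P,obs=None):
    e,Rm=cam(s,obs); c=(np.atleast_2d(P)-e)@Rm; n=np.c_[c[:,0]/-c[:,2],c[:,1]/c[:,2]]
    n=n*(1+s["k1"]*(n**2).sum(1))[:,None]; m=s["mtx"]
    return np.c_[n[:,0]*m[0,0]+m[0,2],n[:,1]*m[1,1]+m[1,2]]
E
python3 - <<'E'
import cv2
i=cv2.imread('pics/top0.png')[130:270,240:440]; cv2.imwrite('pics/topz.png',cv2.resize(i,None,fx=4,fy=4,interpolation=cv2.INTER_CUBIC))
i=cv2.imread('pics/scene0.png')[170:310,200:400]; cv2.imwrite('pics/scenez.png',cv2.resize(i,None,fx=4,fy=4,interpolation=cv2.INTER_CUBIC))
E
```

```text
(no output)
```

View pics/topz.png

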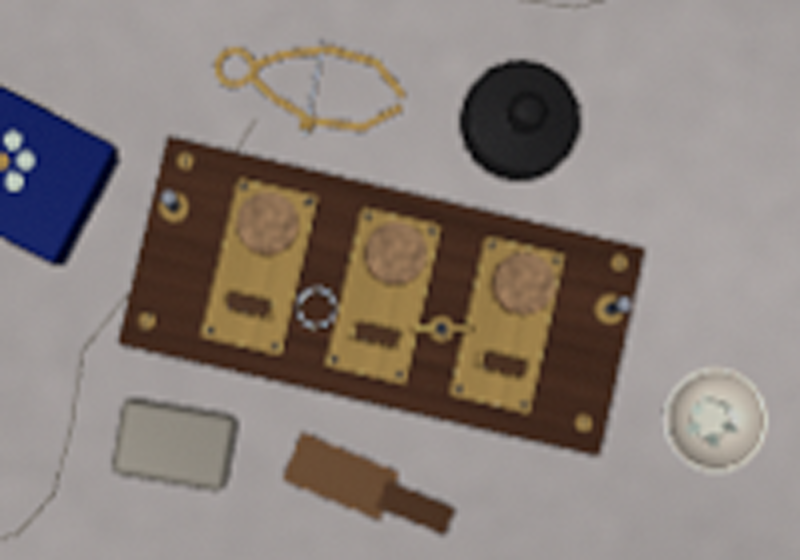

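View pics/scenez.png

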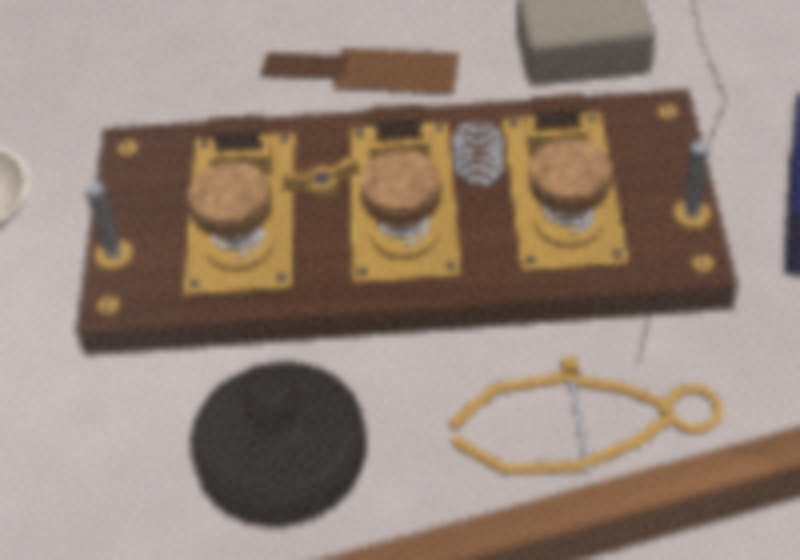

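Zoomed top view: board corners are at (169,137), (644,246), (600,455), (121,343). Pads are at (268,222), (396,252), (525,283) and tags at (248,304), (376,334), (505,363).

Run:
```python
from h import *
from plant import snapshot
s=snapshot("top"); t=s; e,Rm=cam(s)
f=lambda p:(np.array(p,float)+.5)/4-.5+[240,130]
g=lambda p:(np.array(p,float)+.5)/4-.5+[200,170]
def P(p,z,sc=0):
    return onplane(e,ray(s["mtx"],s["k1"],Rm,p),z)
c=P(f([(169,137),(644,246),(600,455),(121,343)]),.026); print(c.round(4),c.mean(0))
pd=P(f([(268,222),(396,252),(525,283)]),.078); tg=P(f([(248,304),(376,334),(505,363)]),.071)
print(pd.round(4));print(tg.round(4))
def fit(mod,obs):
    a=mod-mod.mean(0);b=obs[:,:2]-obs[:,:2].mean(0)
    y=np.arctan2((a[:,0]*b[:,1]-a[:,1]*b[:,0]).sum(),(a*b).sum())
    M=np.array([[np.cos(y),-np.sin(y)],[np.sin(y),np.cos(y)]])
    o=obs[:,:2].mean(0)-M@mod.mean(0); print(np.degrees(y),o,((M@mod.T).T+o-obs[:,:2]).round(4).tolist())
fit(np.array([(.03,.1),(.03,0),(.03,-.1),(-.033,.1),(-.033,0),(-.033,-.1)]),np.r_[pd,tg])
fit(np.array([(.085,.195),(.085,-.195),(-.085,-.195),(-.085,.195)]),c)
s=snapshot("scene"); e,Rm=cam(s)
pd=P(g([(570,166),(400,183),(229,191)]),.078);print(pd.round(4)); 
tg=P(g([(558,113),(399,124),(237,135)]),.071);print(tg.round(4)); 
fit(np.array([(.03,.1),(.03,0),(.03,-.1)]),pd)
c=P(g([(735,285),(83,334),(105,128),(690,92)]),.026); 
fit(np.array([(.085,.195),(.085,-.195),(-.085,-.195),(-.085,.195)]),c)
```

```text
Traceback (most recent call last):
  File "h.py", line 5, in ray
    n=cv2.undistortPoints(px,mtx,np.array([k1,0,0,0.]),None,None,None,(cv2.TERM_CRITERIA_EPS|cv2.TERM_CRITERIA_COUNT,50,1e-12)).reshape(-1,2)
      ~~~~~~~~~~~~~~~~~~~^^^^^^^^^^^^^^^^^^^^^^^^^^^^^^^^^^^^^^^^^^^^^^^^^^^^^^^^^^^^^^^^^^^^^^^^^^^^^^^^^^^^^^^^^^^^^^^^^^^^^^
cv2.error: OpenCV(4.12.0) :-1: error: (-5:Bad argument) in function 'undistortPoints'
> Overload resolution failed:
>  - undistortPoints() takes at most 6 arguments (7 given)
>  - undistortPoints() takes at most 6 arguments (7 given)
```

```bash
sed -i 's/n=cv2.undistortPoints(.*$/n=cv2.undistortPointsIter(px,mtx,np.array([k1,0,0,0.]),np.eye(3),np.eye(3),(3,50,1e-12)).reshape(-1,2)/' h.py
python3 - <<'E'
from h import *
from plant import snapshot
s=snapshot("top"); t=s; e,Rm=cam(s)
f=lambda p:(np.array(p,float)+.5)/4-.5+[240,130]
g=lambda p:(np.array(p,float)+.5)/4-.5+[200,170]
def P(p,z,sc=0):
    return onplane(e,ray(s["mtx"],s["k1"],Rm,p),z)
c=P(f([(169,137),(644,246),(600,455),(121,343)]),.026); print(c.round(4),c.mean(0))
pd=P(f([(268,222),(396,252),(525,283)]),.078); tg=P(f([(248,304),(376,334),(505,363)]),.071)
print(pd.round(4));print(tg.round(4))
def fit(mod,obs):
    a=mod-mod.mean(0);b=obs[:,:2]-obs[:,:2].mean(0)
    y=np.arctan2((a[:,0]*b[:,1]-a[:,1]*b[:,0]).sum(),(a*b).sum())
    M=np.array([[np.cos(y),-np.sin(y)],[np.sin(y),np.cos(y)]])
    o=obs[:,:2].mean(0)-M@mod.mean(0); print(np.degrees(y),o,((M@mod.T).T+o-obs[:,:2]).round(4).tolist())
fit(np.array([(.03,.1),(.03,0),(.03,-.1),(-.033,.1),(-.033,0),(-.033,-.1)]),np.r_[pd,tg])
fit(np.array([(.085,.195),(.085,-.195),(-.085,-.195),(-.085,.195)]),c)
s=snapshot("scene"); e,Rm=cam(s)
pd=P(g([(570,166),(400,183),(229,191)]),.078);print(pd.round(4)); 
tg=P(g([(558,113),(399,124),(237,135)]),.071);print(tg.round(4)); 
fit(np.array([(.03,.1),(.03,0),(.03,-.1)]),pd)
c=P(g([(735,285),(83,334),(105,128),(690,92)]),.026); 
fit(np.array([(.085,.195),(.085,-.195),(-.085,-.195),(-.085,.195)]),c)
E
```

```text
[[ 0.6998  0.1694  0.026 ]
 [ 0.6192 -0.2075  0.026 ]
 [ 0.4539 -0.173   0.026 ]
 [ 0.5367  0.2038  0.026 ]] [ 0.57739809 -0.00181087  0.026     ]
[[ 0.6278  0.0893  0.078 ]
 [ 0.6065 -0.0076  0.078 ]
 [ 0.5845 -0.1054  0.078 ]]
[[ 0.566   0.1036  0.071 ]
 [ 0.5447  0.0065  0.071 ]
 [ 0.5241 -0.0916  0.071 ]]
-12.404841966345154 [ 0.57705098 -0.0011862 ] [[0.0001, 0.0007], [-0.0002, -0.0001], [0.0004, 0.0001], [0.0003, -0.0], [0.0001, -0.0006], [-0.0007, -0.0002]]
-12.170379148700707 [ 0.57739809 -0.00181087] [[0.0018, 0.0015], [0.0002, -0.0029], [-0.0007, -0.0015], [-0.0013, 0.0029]]
[[ 0.6261  0.0879  0.078 ]
 [ 0.6087 -0.0109  0.078 ]
 [ 0.5843 -0.1077  0.078 ]]
[[ 0.5749  0.0981  0.071 ]
 [ 0.5541  0.0023  0.071 ]
 [ 0.5328 -0.0946  0.071 ]]
-12.041561859902695 [ 0.57701367 -0.00398291] [[0.0012, -0.0004], [-0.0023, 0.0007], [0.0012, -0.0003]]
-12.449129588773653 [ 0.57854298 -0.00301849] [[0.0026, 0.003], [-0.0011, -0.0043], [0.0004, -0.0007], [-0.0019, 0.002]]
```

```bash
python3 -m pendant '[[0.03,0.02,0,0,0,-0.02,-1],[0.08,0.055,0,0,0,-0.05,-1],[0.13,0.09,0,0,0,-0.097,-1],[0.18,0.125,0,0,0,-0.097,-1],[0.23,0.16,0,0,0,-0.097,-1],[0.28,0.195,0,0,0,-0.097,-1],[0.33,0.23,0,0,0,-0.097,-1],[0.38,0.264,0,0,0,-0.097,-1],[0.43,0.299,0,0,0,-0.097,-1],[0.48,0.334,0,0,0,-0.097,-1],[0.53,0.369,0,0,0,-0.097,-1],[0.57,0.3965,0,0,0,-0.097,-1]]'
```

```text
clock: 1.75
tool_pos: [0.629, 0.088, 0.2265]
orientation: [180.0, -0.0, -12.4]
force: [0.6, 0.6, 0.9]
opening: 0.0003
```

```bash
python3 -m pendant '[[0,0,0.03,0,0,0,-1],[0,0,0.06,0,0,0,-1],[0,0,0.07,0,0,0,-1],[0,0,0.07,0,0,0,-1]]'
python3 - <<'E'
from h import *
from plant import ctrl,snapshot
o=ctrl.get_obs(); print(o)
s=snapshot("wrist"); i=s["image"]
print(s["mtx"],s["k1"],s["tool_from_camera"])
b=np.array([.577,-.0015]);y=np.radians(-12.3);M=np.array([[np.cos(y),-np.sin(y)],[np.sin(y),np.cos(y)]])
for x,z in((.03,.078),(-.033,.071)):
  for q in project(s,[[*(M@[x,k]+b),z] for k in(.1,0,-.1)],o): print(q); cv2.drawMarker(i,tuple(int(v) for v in q.clip(-999,999).round()),(0,0,255),cv2.MARKER_CROSS,9,1)
cv2.imwrite("pics/w1.png",i)
E
```

```text
clock: 2.25
tool_pos: [0.6279, 0.0902, 0.1564]
orientation: [180.0, 0.0, -12.3]
force: [0.1, 0.3, 0.2]
opening: 0.0004
{'clock': 2.25, 'joint_pos': array([ 2.57866686e+01,  1.97032969e+01, -1.01453632e+01,  1.43941504e-02,
       -6.02035834e+01,  5.19232369e+01]), 'qvel': array([ 0.15638688, -1.17521712,  1.47087381,  0.37245247, -0.52735341,
        0.08872957]), 'tau': array([-1.93430856e-01, -5.34811020e+01,  2.61733603e+01,  6.16718128e+00,
        2.40187459e-01, -3.21934576e-04]), 'tool_pos': array([0.6278747 , 0.09024305, 0.15643926]), 'orientation': array([ 1.79957952e+02,  3.34264126e-02, -1.22829483e+01]), 'force': array([0.0819058 , 0.29126207, 0.23241645]), 'moment': array([-0.05869245, -0.02454928, -0.01024722]), 'opening': 0.0003656780452662159}
[[288.68457856   0.         316.06107819]
 [  0.         288.68457856 198.34281576]
 [  0.           0.           1.        ]] -0.03533809396946169 [[ 2.64461777e-04  9.56332591e-01  2.92280525e-01  7.84784822e-02]
 [ 9.99999742e-01 -5.74967278e-05 -7.16694052e-04  1.89864185e-03]
 [-6.68592706e-04  2.92280639e-01 -9.56332359e-01 -1.56763703e-01]
 [ 0.00000000e+00  0.00000000e+00  0.00000000e+00  1.00000000e+00]]
[314.12887134 205.81659826]
[429.87116815 205.78534965]
[541.53797876 205.66809476]
[314.2624405 266.514515 ]
[419.24862571 266.17821443]
[521.17465586 265.19719087]
```

View pics/w1.png

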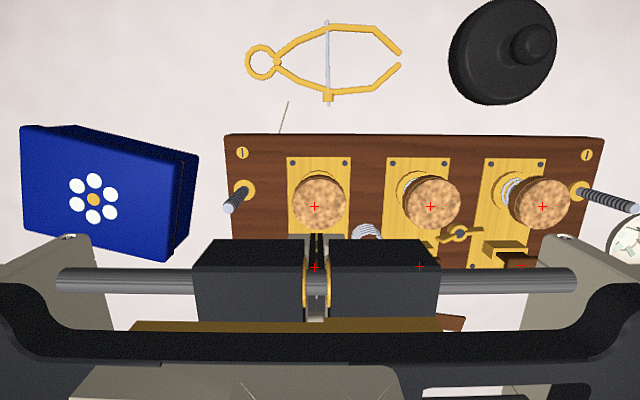

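The wrist view puts the pads at (319,201), (432,202), (540,203), 2–4 px ahead of my prediction. I'll shift 2 mm forward and press the left pad.

```bash
python3 -m pendant '[[0.002,0,0.03,0,0,0,-1],[0.002,0,0.06,0,0,0,-1],[0.002,0,0.07,0,0,0,-1],[0.002,0,0.07,0,0,0,-1],[0.002,0,0.07,0,0,0,-1],[0.002,0,0.07,0,0,0,-1]]'; python3 -m pendant '[[0,0,0.004,0,0,0,-1],[0,0,0.009,0,0,0,-1],[0,0,0.014,0,0,0,-1],[0,0,0.018,0,0,0,-1],[0,0,0.018,0,0,0,-1],[0,0,0.018,0,0,0,-1],[0,0,0.018,0,0,0,-1],[0,0,0.018,0,0,0,-1]]'; python3 -c "
from plant import ctrl
o=ctrl.get_obs();print(o['tool_pos'],o['force'])"
```

```text
clock: 3.05
tool_pos: [0.6306, 0.09, 0.0879]
orientation: [-179.9, -0.1, -12.3]
force: [-1.1, -0.4, -0.2]
opening: 0.0004
clock: 4.05
tool_pos: [0.6301, 0.0898, 0.0693]
orientation: [-180.0, -0.0, -12.3]
force: [-3.3, 0.3, 7.2]
opening: 0.0008
[0.63009063 0.08981964 0.06931762] [-3.28188191  0.33400958  7.24773398]
```

```bash
for k in 1 2 3 4 5 6; do python3 -m pendant '[[0,0,0,0,0,0,-1]]' | grep -E "force|tool"; done; python3 -m pendant '[[0,0,-0.018,0,0,0,-1],[0,0,-0.018,0,0,0,-1],[0,0,-0.018,0,0,0,-1]]'; for k in 1 2 3; do python3 -m pendant '[[0,0,0,0,0,0,-1]]' | grep -E "force|tool"; done
```

```text
tool_pos: [0.6301, 0.0898, 0.0693]
force: [-3.1, 0.2, 9.1]
tool_pos: [0.6301, 0.0898, 0.0693]
force: [-3.0, 0.9, 9.0]
tool_pos: [0.6301, 0.0898, 0.0693]
force: [-2.7, 0.3, 8.7]
tool_pos: [0.6301, 0.0898, 0.0694]
force: [-3.7, 0.2, 9.1]
tool_pos: [0.6301, 0.0898, 0.0693]
force: [-3.4, 0.2, 8.8]
tool_pos: [0.6301, 0.0898, 0.0693]
force: [-2.1, 1.1, 8.8]
clock: 5.18
tool_pos: [0.6295, 0.0896, 0.0864]
orientation: [180.0, 0.0, -12.3]
force: [-0.2, 0.2, 0.5]
opening: 0.0005
tool_pos: [0.6294, 0.0896, 0.086]
force: [1.0, -0.4, -0.1]
tool_pos: [0.6296, 0.0896, 0.0861]
force: [0.3, -0.3, -0.9]
tool_pos: [0.6298, 0.0897, 0.0863]
force: [0.1, -0.4, -0.3]
```

The left pad gives about 8.9 N at 8.7 mm, so it looks normal. Next is the middle pad.

```bash
python3 -m pendant '[[0,0.0,-0.02,0,0,0,-1],[0,0.03,-0.02,0,0,0,-1],[0,0.06,-0.02,0,0,0,-1],[0,0.09,-0.02,0,0,0,-1],[0,0.1,-0.02,0,0,0,-1],[0,0.1,-0.02,0,0,0,-1],[0,0.1,-0.008,0,0,0,-1],[0,0.1,0,0,0,0,-1],[0,0.1,0,0,0,0,-1],[0,0.1,0,0,0,0,-1]]'; python3 -m pendant '[[0,0,0.004,0,0,0,-1],[0,0,0.009,0,0,0,-1],[0,0,0.014,0,0,0,-1],[0,0,0.018,0,0,0,-1],[0,0,0.018,0,0,0,-1],[0,0,0.018,0,0,0,-1],[0,0,0.018,0,0,0,-1],[0,0,0.018,0,0,0,-1]]';for k in 1 2 3 4 5 6; do python3 -m pendant '[[0,0,0,0,0,0,-1]]' | grep -E "force|tool"; done; python3 -m pendant '[[0,0,-0.018,0,0,0,-1],[0,0,-0.018,0,0,0,-1],[0,0,-0.018,0,0,0,-1]]'; for k in 1 2 3; do python3 -m pendant '[[0,0,0,0,0,0,-1]]' | grep -E "force|tool"; done
```

```text
clock: 6.8
tool_pos: [0.6087, -0.0077, 0.0864]
orientation: [180.0, 0.0, -12.3]
force: [-0.0, 0.7, 0.4]
opening: 0.0005
clock: 7.8
tool_pos: [0.6089, -0.0079, 0.0696]
orientation: [-180.0, -0.1, -12.3]
force: [-3.4, 2.1, 10.1]
opening: 0.0003
tool_pos: [0.6088, -0.0079, 0.0695]
force: [-3.5, 1.8, 9.2]
tool_pos: [0.6088, -0.0079, 0.0695]
force: [-3.1, 1.4, 10.0]
tool_pos: [0.6089, -0.0079, 0.0696]
force: [-3.2, 1.6, 10.3]
tool_pos: [0.6089, -0.0079, 0.0695]
force: [-3.5, 1.9, 9.3]
tool_pos: [0.6088, -0.0079, 0.0695]
force: [-3.3, 0.8, 8.4]
tool_pos: [0.6089, -0.0079, 0.0696]
force: [-3.0, 1.4, 10.6]
clock: 8.93
tool_pos: [0.6081, -0.008, 0.0859]
orientation: [180.0, 0.0, -12.3]
force: [0.2, -0.2, -0.6]
opening: 0.0005
tool_pos: [0.608, -0.0081, 0.0857]
force: [0.7, -0.5, 0.4]
tool_pos: [0.6083, -0.008, 0.0859]
force: [0.8, 0.0, -0.6]
tool_pos: [0.6084, -0.008, 0.0862]
force: [0.5, 0.4, -0.0]
```

The middle pad gives about 9.6 N at 8.5 mm, also normal. Next is the right pad.

```bash
python3 -m pendant '[[0,0.0,-0.02,0,0,0,-1],[0,0.03,-0.02,0,0,0,-1],[0,0.06,-0.02,0,0,0,-1],[0,0.09,-0.02,0,0,0,-1],[0,0.1,-0.02,0,0,0,-1],[0,0.1,-0.02,0,0,0,-1],[0,0.1,-0.008,0,0,0,-1],[0,0.1,0,0,0,0,-1],[0,0.1,0,0,0,0,-1],[0,0.1,0,0,0,0,-1]]'; python3 -m pendant '[[0,0,0.004,0,0,0,-1],[0,0,0.009,0,0,0,-1],[0,0,0.014,0,0,0,-1],[0,0,0.018,0,0,0,-1],[0,0,0.018,0,0,0,-1],[0,0,0.018,0,0,0,-1],[0,0,0.018,0,0,0,-1],[0,0,0.018,0,0,0,-1]]';for k in 1 2 3 4 5 6; do python3 -m pendant '[[0,0,0,0,0,0,-1]]' | grep -E "force|tool"; done; python3 -m pendant '[[0,0,-0.018,0,0,0,-1],[0,0,-0.018,0,0,0,-1],[0,0,-0.018,0,0,0,-1]]'; for k in 1 2 3; do python3 -m pendant '[[0,0,0,0,0,0,-1]]' | grep -E "force|tool"; done
```

```text
clock: 10.55
tool_pos: [0.5874, -0.1054, 0.0864]
orientation: [180.0, 0.0, -12.3]
force: [0.1, -0.7, -0.1]
opening: 0.0007
clock: 11.55
tool_pos: [0.5875, -0.1056, 0.0688]
orientation: [-180.0, -0.0, -12.3]
force: [-0.3, 1.0, 5.5]
opening: 0.0005
tool_pos: [0.5875, -0.1056, 0.0687]
force: [0.1, 1.8, 4.5]
tool_pos: [0.5875, -0.1056, 0.0687]
force: [-0.0, 1.6, 4.9]
tool_pos: [0.5875, -0.1056, 0.0687]
force: [1.0, 1.2, 4.5]
tool_pos: [0.5875, -0.1056, 0.0686]
force: [0.3, 1.8, 4.8]
tool_pos: [0.5875, -0.1056, 0.0686]
force: [0.6, 1.3, 4.6]
tool_pos: [0.5875, -0.1056, 0.0686]
force: [0.3, 0.5, 4.4]
clock: 12.68
tool_pos: [0.5863, -0.1057, 0.0856]
orientation: [180.0, 0.1, -12.3]
force: [0.4, -1.3, -0.1]
opening: 0.0003
tool_pos: [0.5865, -0.1057, 0.0856]
force: [0.1, -0.2, -0.4]
tool_pos: [0.5869, -0.1057, 0.086]
force: [0.3, 0.5, -0.3]
tool_pos: [0.5871, -0.1057, 0.0863]
force: [-0.5, -0.2, -0.6]
```

The right pad gives about 4.7 N at 9.4 mm, so it is clearly the softest. I'll move over its tag, 64 mm back towards the robot, and check with the wrist camera first.

```bash
python3 -m pendant '[[0,0,-0.03,0,0,0,-1],[-0.03,0,-0.03,0,0,0,-1],[-0.055,0,-0.03,0,0,0,-1],[-0.064,0,-0.03,0,0,0,-1],[-0.064,0,-0.03,0,0,0,-1],[-0.064,0,-0.03,0,0,0,-1],[-0.064,0,-0.03,0,0,0,-1]]'
python3 - <<'E'
from h import *
from plant import ctrl,snapshot
o=ctrl.get_obs()
i=snapshot("scene")["image"][170:310,200:400]
cv2.imwrite("pics/s2.png",cv2.resize(i,None,fx=4,fy=4,interpolation=cv2.INTER_CUBIC))
b=np.array([.577,-.0015]);y=np.radians(-12.3);M=np.array([[np.cos(y),-np.sin(y)],[np.sin(y),np.cos(y)]])
print(M.T@(o["tool_pos"][:2]-b),o["tool_pos"],M.T@(np.array([.5235,-.0922])-o["tool_pos"][:2]))
cv2.imwrite("pics/w2.png",snapshot("wrist")["image"])
E
```

```text
clock: 13.92
tool_pos: [0.5254, -0.0921, 0.1164]
orientation: [180.0, 0.0, -12.3]
force: [0.1, 0.9, 0.5]
opening: 0.0006
[-0.03115073 -0.09950623] [ 0.52536646 -0.09208607  0.11636513] [-0.00179935 -0.00050893]
```

View pics/w2.png

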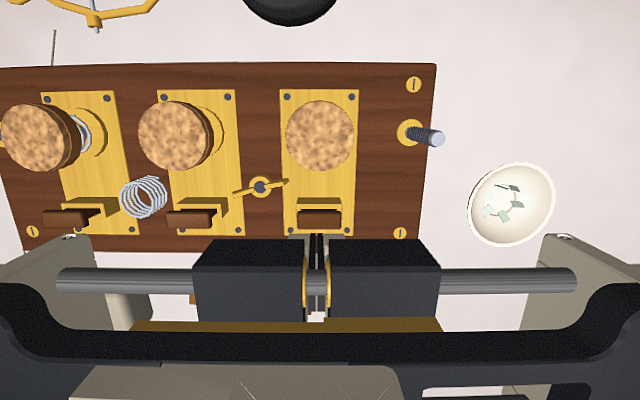

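View pics/s2.png

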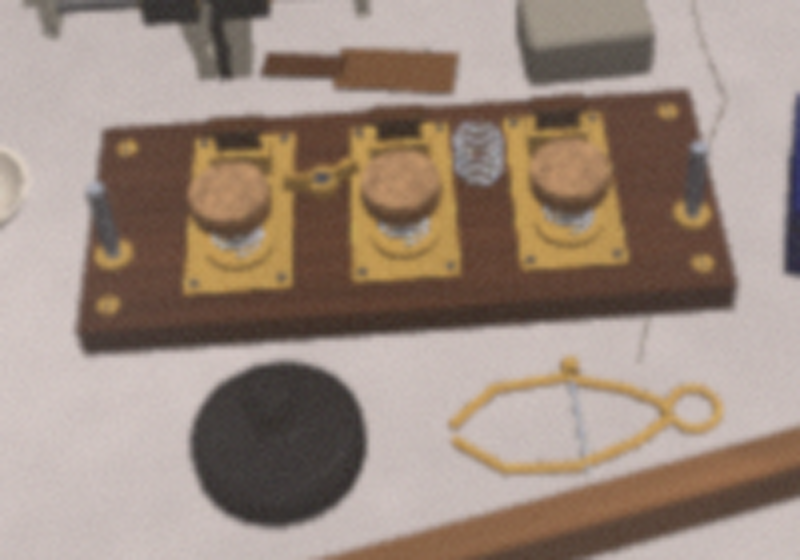

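Run:
```python
from h import *
from plant import ctrl,snapshot
o=ctrl.get_obs();s=snapshot("wrist");e,Rm=cam(s,o)
p=onplane(e,ray(s["mtx"],s["k1"],Rm,[(319,211),(319,219),(319,227),(299,219),(340,219)]),.071)
b=np.array([.577,-.0015]);y=np.radians(-12.3);M=np.array([[np.cos(y),-np.sin(y)],[np.sin(y),np.cos(y)]])
print(p,(p[:,:2]-o["tool_pos"][:2])@M)
i=s["image"][190:250,250:390];cv2.imwrite("pics/w3.png",cv2.resize(i,None,fx=5,fy=5))
```

```text
[[ 0.53090998 -0.09770606  0.071     ]
 [ 0.52470342 -0.09637228  0.071     ]
 [ 0.51838556 -0.0950147   0.071     ]
 [ 0.5278958  -0.08174614  0.071     ]
 [ 0.52134449 -0.11173312  0.071     ]] [[ 0.00688237 -0.00424497]
 [ 0.00053415 -0.004264  ]
 [-0.00592789 -0.00428348]
 [ 0.00053744  0.01070648]
 [ 0.00052465 -0.01998779]]
```

View pics/w3.png

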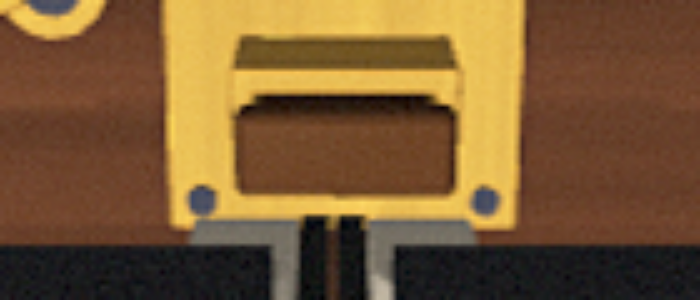

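The tag head's top fills rows 211–228, columns 297–341. That puts it within about 1–2 mm of the finger in x and 2–4 mm in y. I'll shift slightly, lower to just above the tag, then push.

```bash
python3 -m pendant '[[-0.001,0.002,0.02,0,0,0,-1],[-0.001,0.002,0.038,0,0,0,-1],[-0.001,0.002,0.038,0,0,0,-1],[-0.001,0.002,0.038,0,0,0,-1]]'; python3 -m pendant '[[0,0,0.004,0,0,0,-1],[0,0,0.008,0,0,0,-1],[0,0,0.012,0,0,0,-1],[0,0,0.015,0,0,0,-1],[0,0,0.017,0,0,0,-1],[0,0,0.017,0,0,0,-1],[0,0,0.017,0,0,0,-1]]'; python3 -m pendant '[[0,0,0.003,0,0,0,-1],[0,0,0.005,0,0,0,-1],[0,0,0.006,0,0,0,-1],[0,0,0.006,0,0,0,-1],[0,0,0.006,0,0,0,-1]]'
```

```text
clock: 14.58
tool_pos: [0.5238, -0.0938, 0.0791]
orientation: [180.0, -0.0, -12.3]
force: [0.2, 0.1, 0.0]
opening: 0.0002
clock: 15.45
tool_pos: [0.5231, -0.0938, 0.0614]
orientation: [180.0, 0.0, -12.3]
force: [0.1, -0.4, 1.2]
opening: 0.0005
clock: 16.08
tool_pos: [0.5231, -0.0938, 0.0562]
orientation: [180.0, 0.0, -12.3]
force: [-3.9, 1.7, 10.7]
opening: 0.0004
```

```bash
python3 -m pendant '[[0,0,0.001,0,0,0,-1],[0,0,0.002,0,0,0,-1],[0,0,0.002,0,0,0,-1],[0,0,0.002,0,0,0,-1]]'; python3 -m pendant '[[0,0,-0.02,0,0,0,-1],[0,0,-0.06,0,0,0,-1],[0,0,-0.1,0,0,0,-1],[-0.04,0,-0.14,0,0,0,-1],[-0.08,0,-0.14,0,0,0,-1],[-0.1,0,-0.14,0,0,0,-1],[-0.1,0,-0.14,0,0,0,-1],[-0.1,0,-0.14,0,0,0,-1],[-0.1,0,-0.14,0,0,0,-1],[-0.1,0,-0.14,0,0,0,-1]]'
python3 - <<'E'
import cv2
from plant import snapshot
f=lambda i:cv2.resize(i,None,fx=4,fy=4,interpolation=cv2.INTER_CUBIC)
cv2.imwrite("pics/s4.png",f(snapshot("scene")["image"][170:310,200:400]))
cv2.imwrite("pics/t4.png",f(snapshot("top")["image"][130:270,240:440]))
cv2.imwrite("pics/w4.png",snapshot("wrist")["image"])
E
```

```text
clock: 16.58
tool_pos: [0.5232, -0.0938, 0.0559]
orientation: [180.0, -0.0, -12.3]
force: [-10.2, 4.3, 29.3]
opening: 0.0003
clock: 17.82
tool_pos: [0.426, -0.0725, 0.1931]
orientation: [180.0, 0.1, -12.3]
force: [0.2, -0.6, -1.3]
opening: 0.0001
```

View pics/s4.png

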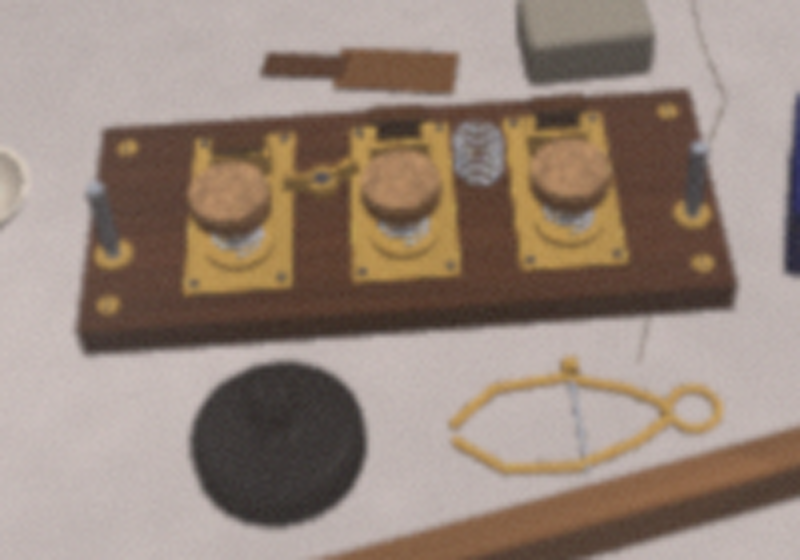

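View pics/t4.png

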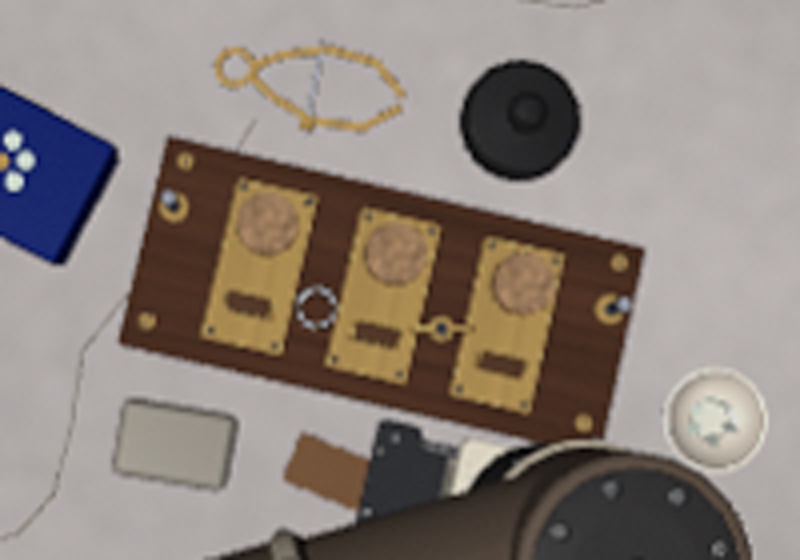

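View pics/w4.png

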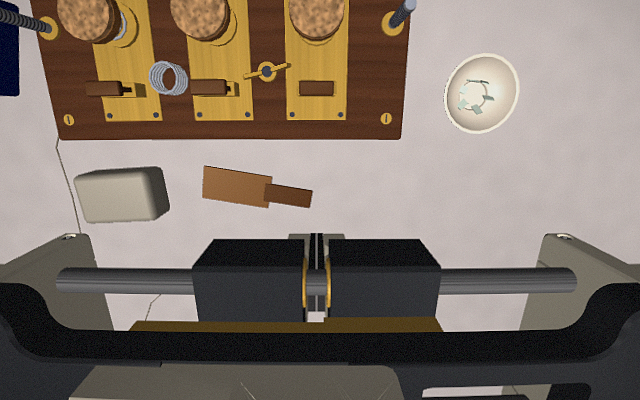

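The right tag, at wrist (317,87), sits flush on its guide. The other two, at (105,88) and (210,87), still stand proud. All pads are up and nothing loose has moved. The arm is clear, so I'm handing in.

```bash
python3 -c "
from plant import ctrl
print(ctrl.get_obs()['qvel'].round(2)); print(ctrl.close_job())"
```

```text
[ 0.05 -0.32 -0.1   0.   -0.07 -0.02]
the job is handed in; nothing more can be done
None
```

The right pad is the softest, so I pushed its tag fully down and handed the job in at about 18 s of the 48 s allowed.

| Pad | Force, N | Depth pressed, mm |
|---|---|---|
| Left | about 8.9 | 8.7 |
| Middle | about 9.6 | 8.5 |
| Right | about 4.7 | 9.4 |

- **Tag:** the fingertips stopped at z = 55.9 mm, against a nominal 56 mm for fully down, with the force rising to 29 N against the stop.
- **Last pictures:** the right tag is flush on its guide, the other two tags are still up, and all three pads have sprung back. Nothing loose had visibly moved. The arm hid half of the scraper in the top view, but the other two views showed it in place. The arm was clear and at rest.
- **Disagreement:** the wrist and top cameras differed by 2–4 mm on where the pads and the right tag were. I moved 1–2 mm towards the wrist view, which the finger width easily covered.

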